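# Snap the standpipe clip shut with pliers

## Robot

A 7-joint arm with a two-finger parallel gripper is mounted at the origin on the work surface. World frame = base frame: x ahead of the robot, y to its left, z up, the work surface at z = 0. Lengths are in mm, angles in rad, forces in N, time in s.
With the tool pointing down it reaches from about 425 to 1025 mm from the base axis. Payload 9.4 kg.
Tool frame: the origin (TCP) lies on the front face of the gripper's body, between the roots of the fingers; the fingertips stand 73 mm ahead of it and the grasp point (between the pads) lies 54 mm ahead of it; z points along the fingers, y is the line along which they close (so a half turn about z gives the same grasp; the last joint's range is limited). The gripper opens to 85 mm and grips with 20 to 120 N. Pads are 22 mm wide; open, the fingers measure 114 mm over their backs; the gripper's body (76 mm by 85 mm) begins 54 mm behind the grasp point. The pads swing forward as they close: fully open they stand 13 mm farther back than shut.
Start: joints at [1.149, 0.599, -0.003, 1.599, 0.002, 0.943, -0.08], TCP at [245.05, -682.33, 303.875] pointing down, gripper open.
Joint ranges: [-2.57, 2.57], [-0.35, 1.97], [-1.29, 1.29], [0.11, 2.56], [-1.05, 4.19], [0.11, 1.86], [-2.63, 2.63]. Speed limits (rad/s): [2.22, 2.22, 3.01, 3.01, 3.14, 3.14, 3.14].

## Interface

Orientations are given as a unit quaternion [w, x, y, z].
In Python, from cell import arm gives the robot as it stands.
- The arm moves only by the shell command python3 -m crank 'ROWS' [FORCE]. ROWS is JSON, a list of rows, each an object of numbers: "jaw": the closure in counts, from 0 (fully open) to 255 (shut); "x", "y", "z": the shift along the tool's x, y, z in units of 400 mm (1.0 is 400 mm); "spin": the turn about the tool's z in units of 30 degrees (1.0 is 30 degrees). In form: [{"jaw": .., "x": .., "y": .., "z": .., "spin": ..}, ...]. A call has 1 to 10 rows; each row is the pose to reach, as a shift and turn from the pose commanded when the call began, along the tool's axes at that moment; what a row does not reach only later rows make up. A row lasts 1/10 s, in which the tool goes at most 50 mm and 8.59 degrees, less where a joint would pass 70% of its speed; a pose out of reach is approached as far as the arm can. A call with a number of a shift or a turn outside -1 to 1 is refused whole. A call with a gripper value outside its range is refused whole. The fingers move at their own pace and stop on an object; FORCE is the grip in N (left out, the last holds). Time passes only in rows, so rows that repeat a pose let the fingers close. It gives the time, the measured TCP pose, the force, the opening and the grip force at its end, in the units of the state.
- arm.sense(): the state, without advancing time (a new reading comes with each control period).
- arm.get_image(name): name is "scene" or "top"; returns a dict with "image" (420x560x3 uint8, red, green, blue), "depth" (420x560 float32, mm along the optical axis (not along the pixel's ray), 0 where there is no reading), "fx", "fy", "cx", "cy" (pixels), "distortion" ([k1, k2, p1, p2, k3] as OpenCV has them; the pictures are not rectified), "origin" and "attitude" of the camera in the world. Camera axes: x right, y up, looking along -z (the intrinsics and any distortion apply to the point x, -y, -z); pixel columns grow to the right and rows downward; lengths in mm; the calibration is good to about 2 mm. A picture is of the moment at which its call begins.
- arm.hand_in(): hands the job in; it is judged then, once.
Trained networks look in a picture, given as the dict that the camera call returned (one of the last four; its "shot" number tells which), for a name from the list of things; names that differ only in an ending like _2 or _b are one class to them, and where a whole thing is asked for, a point or a joint stands for the part that bears it (a point fixed in the world has none). Each returns a list of dicts, best first, with "confidence" (0 to 1); they miss things now and then, are a little off and sometimes report something else, mostly with a low value. They report only what shows in the picture. A call takes as long as a camera call.
- arm.cut_out(thing, picture): "mask" (420x560 bool, what is visible of it) and "extent" ([left, top, right, bottom] in pixels, round what is visible of it).
The state is a dict: "t": time; "qpos": joint angles; "dq": joint speeds; "joint_torque": joint torques, N m; "position": TCP position; "eef_rot": TCP orientation; "ft_force": force on the tool from outside, world axes, zero at the start; "wrist_torque": the same for the moment, N m; "opening": finger opening in mm; "grasp_force": force on a finger pad.
Only numpy, scipy, OpenCV 4.12 (cv2) and the standard library are available. Lean on these libraries where they do the work, as an engineer would, in place of code of your own. Each camera call takes 0.05 s, during which the arm holds its last target. There are 200 camera calls.

## Task

Take the red-handled pliers from the black mat, bring their open jaws over the two ears of the pipe clip and squeeze gently until the orange ear snaps shut, stopping at the click so the clip is not crushed, and keep the hand itself off the pipe. Then ease off, lay the pliers gently flat on the black mat again and let go, leaving the other things on the tray where they are.

Things in the scene. Friction and masses are not known exactly. Their poses are not given: they have to be found in the camera images.
- pliers: Sprung snap pliers, 210 mm long, 180 g, lying flat, hinge pin vertical: two red handles at the -x end, two bowed steel jaws at +x, 26 mm tall over all. Origin on the underside midway between the open handles (the place to grasp), z up. This body is the half with the left (+y) handle and the right jaw, so as a grasp closes, its x axis turns from the tool's centre line by half the hinge angle.
- grip (a point): On the pliers 13 mm above their underside, midway between the open handles, at the tool's balance point. Here the open handles measure 66 mm over their outer faces. Each is 12 mm wide, 26 mm tall, nearly straight from 38 mm behind this point to 30 mm ahead, and flares out behind that to 74 mm behind (102 mm over all).
- pivot (a point): Centre of the pliers' hinge pin, 12 mm above their underside, 75 mm ahead of the grip. The round jaw noses (11 mm diameter, 16 mm tall, mid-height level with this point) are 52 mm ahead of it, 40 mm apart inside when open; the jaws' tips end 58 mm ahead. Grip and pivot lie on the tool's centre line when open.
- pliers_b (a joint): Hinge angle: 0 open (held by a spring that takes about 9 N on each handle at the grip to start closing, 13 N at the click), 0.55 rad fully closed. Per 0.1 rad the handles close by 7.5 mm in all, the jaws by 5.2 mm. The jaws press 1.4 times as hard as the handles are squeezed beyond the spring. The click comes at about 0.3 to 0.5 rad. A squeeze tends to creep the tool up to 5 mm forward.
- pipe: Fixed grey plastic standpipe, 40 mm diameter, green cap, top 172 mm above its underside, on a 100 x 100 x 8 mm foot. Origin at the centre of the foot's underside, z up. A white snap clip, 51 mm across and 22 mm tall, goes round it with its mid-height 95 mm above the origin; two ears stick out of it towards -x of this body.
- ears (a point): Point between the clip's two ears at about half their length and height, 38 mm from the pipe's axis; axes as pipe. The ears span 13 mm either way in x and 28 mm in height, each 7 mm thick; outer faces at y +12 mm (orange) and -8 to -15 mm (white; differs from clip to clip, not measured). The jaws go round the outer faces, noses level with this point.
- stud_ear (a joint): How far the orange ear (+y side) has moved towards the white ear, which stays put: 0 open, 0.005 m snapped shut. It resists with about 14 N at first (some 23 N on the handles) and ever less up to 0.004 m, then jumps shut by itself and stays. More than 30 N from the pliers crushes it.
- mat: Black rubber mat, fixed, 240 x 150 x 3 mm (x, y, z), origin at the centre of its underside. The pliers lie on it at the start with their pivot near its centre, jaws towards its +x.
- bottle: Bystander: green bottle with white twist cap, 66 mm diameter, 200 mm tall; origin at its base.
- jar: Bystander: small glass jar with steel lid, 64 mm diameter, 75 mm tall; origin at its base.
- basket: Bystander: grey peg basket, 150 x 120 x 70 mm; origin at its base.
- hanger_clip: Bystander: flat aluminium hanger clip, 75 x 25 x 12 mm, lying; origin at its underside.

How it is judged:
By the outcome, as a careful person would: the job done as asked, in the order asked, and still so for the second after the job is handed in, with the robot touching nothing.
It also fails if it takes over 61 s, if anything falls off the work surface, if the arm or the gripper's body presses on something with over 40 N, if the wrist force passes 120 N, or if a joint passes its speed limit or range.

## Working session

There is one attempt and no reset: what is moved stays moved. The work goes in short steps, Python scripts to look and compute and a shell command to move; the robot and the scene stay as the last step left them, time stands still between calls to the robot, and variables do not carry over. Pictures are saved under pics/ and viewed, at most 12 in all, crops included, and the job is handed in when it is done.

```bash
ls; mkdir -p pics; cat > h.py <<'E'
import numpy as np,cv2
from cell import arm
from scipy.spatial.transform import Rotation as R
def rot(q): return R.from_quat([q[1],q[2],q[3],q[0]]).as_matrix()
def camR(p):
    a=np.array(p["attitude"],float)
    return a if a.shape==(3,3) else rot(a)
def pts(p,mask):
    v,u=np.nonzero(mask&(p["depth"]>0)); d=p["depth"][v,u]
    K=np.array([[p["fx"],0,p["cx"]],[0,p["fy"],p["cy"]],[0,0,1.]])
    n=cv2.undistortPoints(np.stack([u,v],1).astype(float)[:,None],K,np.array(p["distortion"],float))[:,0]
    c=np.stack([n[:,0]*d,-n[:,1]*d,-d],1)
    return c@camR(p).T+np.array(p["origin"]),np.stack([u,v],1)
def save(p,f): cv2.imwrite("pics/"+f,p["image"][...,::-1])
E
python3 - <<'E'
from h import *
s=arm.sense(); print(s)
for c in("scene","top"):
    p=arm.get_image(c); save(p,c+"0.png"); print(c,p["origin"],p["attitude"],p["fx"])
    for n in("pliers","pipe","mat","bottle","jar","basket","hanger_clip"):
        for r in arm.cut_out(n,p)[:2]:
            P,_=pts(p,r["mask"]); 
            if len(P): print(n,round(r["confidence"],2),r["extent"],P.min(0).round(),P.max(0).round(),np.median(P,0).round())
E
```

```text
pics
{'t': 0.0, 'qpos': array([ 1.14930335,  0.60013426, -0.00248155,  1.60014716,  0.00180569,
        0.94287405, -0.07975357]), 'dq': array([-0.00128923, -0.00054221, -0.00034878, -0.00058487, -0.00171291,
       -0.00106075, -0.00175915]), 'joint_torque': array([-6.85310952e-04, -7.76465464e+01,  1.56481896e+00, -2.58012056e+01,
        1.22689435e-02,  9.03599022e-03, -2.26533365e-05]), 'position': array([ 244.88853515, -682.00653601,  303.0049822 ]), 'eef_rot': array([-7.48397021e-04,  9.85171272e-01,  1.71572010e-01, -2.22852991e-04]), 'ft_force': array([-0.01129408,  1.43297649,  0.42932228]), 'wrist_torque': array([ 0.01556731,  0.03116922, -0.01224145]), 'grasp_force': 0.0, 'opening': 85.54939660310892}
scene [ 953.04105885 -479.27350881  735.74863102] [0.88913609 0.36183493 0.10533757 0.25964688] 420.1275341714197
pliers 0.67 [122.2, 262.8, 222.6, 345.6] [ 442. -251.    5.] [ 654. -153.   37.] [ 545. -223.   27.]
pliers 0.57 [122.9, 291.3, 220.2, 325.2] [ 438. -251.    5.] [ 654. -175.   37.] [ 533. -233.   26.]
pipe 0.89 [270.4, 180.7, 330.5, 266.7] [581.   8.   2.] [735.
[... 995 characters left out ...]
] [670.  67.  15.]
pipe 0.45 [348.0, 202.0, 378.7, 271.9] [ 449. -244.    6.] [ 656. -150.   40.] [ 541. -209.   29.]
mat 0.72 [333.9, 190.9, 394.4, 281.8] [ 422. -297.    0.] [ 680. -111.   37.] [ 553. -203.    8.]
bottle 0.98 [358.4, 153.2, 392.2, 182.9] [ 717. -297.    1.] [ 807. -194.  210.] [ 741. -216.  136.]
jar 0.75 [163.5, 189.3, 189.5, 214.2] [619. 330.   1.] [685. 387.  85.] [648. 352.  77.]
basket 0.86 [141.2, 241.2, 188.5, 296.2] [378. 335.   0.] [541. 487.  80.] [462. 403.  47.]
hanger_clip 0.61 [255.6, 156.5, 276.3, 169.6] [767.  68.   2.] [796. 120.  24.] [781.  95.  16.]
hanger_clip 0.61 [343.4, 201.6, 381.9, 271.8] [ 445. -254.    4.] [ 653. -150.   40.] [ 535. -212.   28.]
```

```bash
python3 - <<'E'
import cv2
a=cv2.imread("pics/top0.png")[140:300,230:420]; cv2.imwrite("pics/topc.png",cv2.resize(a,None,fx=4,fy=3.7,interpolation=2))
a=cv2.imread("pics/scene0.png")[150:400,90:390]; cv2.imwrite("pics/scenec.png",cv2.resize(a,None,fx=2.4,fy=2.4,interpolation=2))
E
```

```text
(no output)
```

View pics/topc.png

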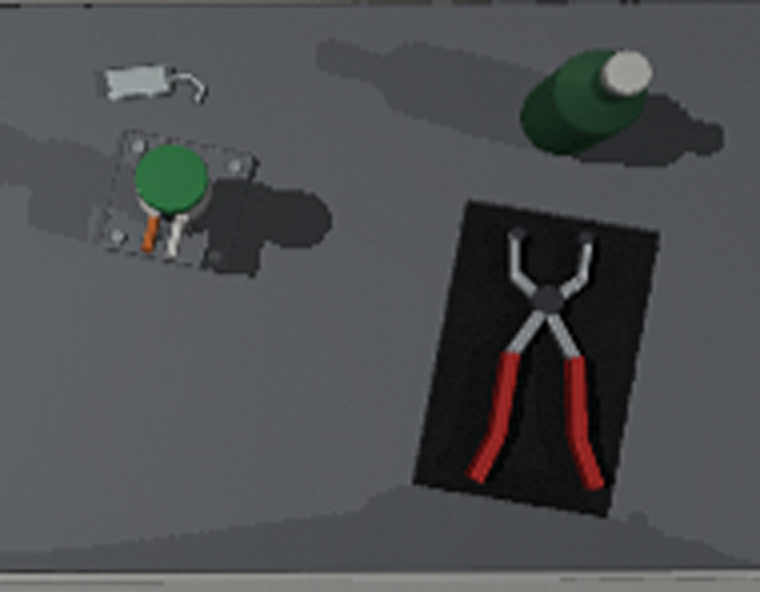

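View pics/scenec.png

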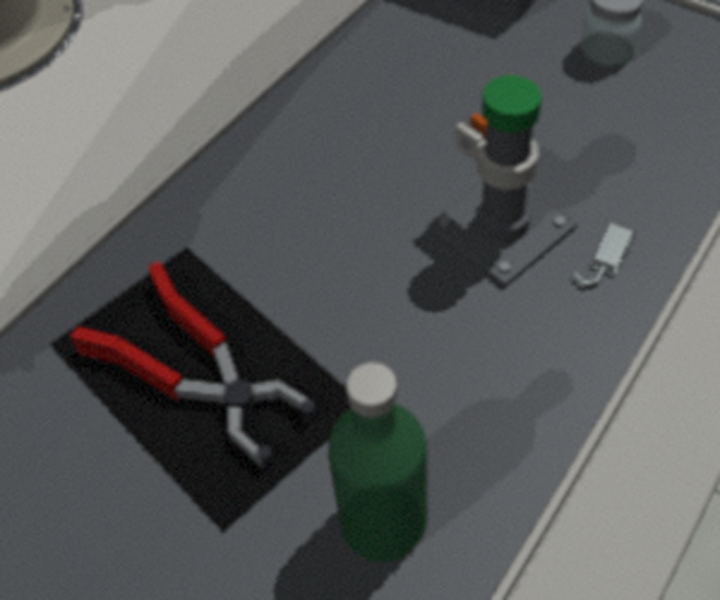

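```bash
cat >> h.py <<'E'
def rays(p,uv):
    K=np.array([[p["fx"],0,p["cx"]],[0,p["fy"],p["cy"]],[0,0,1.]])
    n=cv2.undistortPoints(np.asarray(uv,float).reshape(-1,1,2),K,np.array(p["distortion"],float))[:,0]
    return np.stack([n[:,0],-n[:,1],-np.ones(len(n))],1)@camR(p).T,np.array(p["origin"],float)
def onz(p,uv,z):
    d,o=rays(p,uv); return o+d*((z-o[2])/d[:,2])[:,None]
def hsv(p): return cv2.cvtColor(p["image"],cv2.COLOR_RGB2HSV).astype(int)
E
python3 - <<'E'
from h import *
for c in("scene","top"):
    p=arm.get_image(c); H=hsv(p); h,s,v=H[...,0],H[...,1],H[...,2]
    P,uv=pts(p,np.ones(h.shape,bool)); 
    hh,ss,vv=[a[uv[:,1],uv[:,0]] for a in(h,s,v)]
    print(c)
    tab=(vv>40)&(ss<90)&(abs(P[:,0]-560)<60)&(abs(P[:,1]-100)<60); print(" table z",np.median(P[tab,2]),P[tab,2].std())
    g=(hh>40)&(hh<85)&(ss>120)&(P[:,2]>150)&(P[:,1]>0)&(P[:,1]<150)
    gt=g&(abs(P[:,2]-172)<8); print(" cap",g.sum(),P[g].min(0),P[g].max(0))
    m=np.zeros(h.shape,np.uint8); m[uv[gt,1],uv[gt,0]]=1
    if c=="top":
        el=np.array(cv2.minEnclosingCircle(np.stack(np.nonzero(m)[::-1],1).astype(np.float32))[0]); print(" cap centre",onz(p,el,172), onz(p,[uv[gt].mean(0)],172))
    o=(hh>3)&(hh<20)&(ss>130)&(P[:,2]>50)&(P[:,1]>0)&(P[:,1]<150)&(P[:,0]>550)
    print(" orange",o.sum(),P[o].mean(0),P[o].min(0),P[o].max(0))
    w=(ss<60)&(vv>120)&(P[:,2]>70)&(P[:,2]<125)&(abs(P[:,1]-60)<60)&(abs(P[:,0]-650)<80)
    print(" white",w.sum(),P[w].mean(0),P[w].min(0),P[w].max(0)); 
    if c=="top": print(np.c_[uv[o],P[o]].round(0).astype(int).tolist()); print(np.c_[uv[w],P[w]].round(0).astype(int).tolist())
    r=((hh<8)|(hh>172))&(ss>130)&(vv>50)&(P[:,1]<-100)&(P[:,2]>12)
    Q=P[r]; print(" red",r.sum(),Q.min(0),Q.max(0),np.percentile(Q[:,2],[5,25,50,75,95]))
    for x in range(440,580,10):
        q=Q[abs(Q[:,0]-x)<5]; 
        if len(q)<6: continue
        y=np.sort(q[:,1]); i=np.argmax(np.diff(y)); print("  ",x,len(q),y[[0,i,i+1,-1]].round(1),round((y[0]+y[-1])/2,1))
E
```

```text
scene
 table z 4.709744320032939 1.2799306992938129
 cap 453 [ 65.46970432   0.31905709 150.20064952] [702.30724096  90.15895737 270.78891658]
 orange 40 [640.61899672  83.194272   110.77250754] [631.3730798   48.53694764 101.15314076] [665.94787951  90.25979161 157.2491153 ]
 white 64 [672.78470361  67.36647249 111.68908546] [628.5946064   52.75544223 108.03338553] [704.05539097  90.0430979  115.26803614]
 red 770 [ 442.39771434 -250.78092454   12.17367087] [ 553.86995437 -150.05449371   36.50127554] [14.52728238 27.00094324 32.03950034 33.40920505 34.77202313]
   450 57 [-250.8 -235.9 -161.3 -150.1] -200.4
   460 75 [-248.4 -233.  -167.8 -151.1] -199.7
   470 73 [-245.2 -231.1 -172.1 -156.5] -200.9
   480 75 [-241.  -229.  -177.6 -162.3] -201.7
   490 67 [-239.2 -227.5 -180.1 -167.6] -203.4
   500 72 [-240.  -228.  -181.8 -171.5] -205.7
   510 70 [-240.2 -227.6 -183.7 -172.4] -206.3
   520 70 [-239.9 -226.9 -185.5 -174.5] -207.2
   530 80 [-239.8 -227.4 -187.4 -176.7] -208.2
   540 76 [-239.5 -227.5 -189.2 -175.5] -207.5
   550 52 [-239.1 -227.4 -189.6 -178.6] -208.9
top
 table z 4
[... 1950 characters left out ...]
273, 208, 630, 69, 112]]
 red 359 [ 441.24739767 -246.88683538   12.47526645] [ 553.36780095 -149.20731283   38.67917263] [16.46311007 29.49182462 32.68551054 34.93873548 36.79044003]
   450 19 [-246.9 -235.7 -158.2 -156. ] -201.4
   460 37 [-245.2 -233.1 -164.1 -149.2] -197.2
   470 33 [-241.8 -229.8 -167.8 -155. ] -198.4
   480 39 [-238.5 -226.9 -174.  -159.5] -199.0
   490 31 [-236.2 -225.6 -177.1 -164.7] -200.4
   500 31 [-237.  -226.  -180.6 -166.8] -201.9
   510 42 [-236.9 -225.8 -180.  -168.8] -202.9
   520 33 [-237.3 -225.7 -183.1 -170.1] -203.7
   530 32 [-237.1 -225.4 -183.8 -172.1] -204.6
   540 41 [-234.6 -225.4 -186.8 -172.7] -203.6
   550 19 [-235.  -225.2 -186.6 -175.9] -205.5
```

```bash
cat >> h.py <<'E'
def rel(x,y,z,yaw):
    s=arm.sense(); M=rot(s["eef_rot"]); d=M.T@(np.array([x,y,z])-s["position"])
    cur=np.arctan2(M[1,0],M[0,0])
    print("t",round(s["t"],2),"units xyz",(d/400).round(4),"spin",round(float(np.degrees(cur-yaw)/30),4),"pos",s["position"].round(1),"yaw",round(cur,4),"F",s["ft_force"].round(1),"open",round(s["opening"],1),"gf",s["grasp_force"])
E
python3 - <<'E'
from h import *
rel(516,-205,170,-0.08)
p=arm.get_image("top")
print(onz(p,[[367,220.8],[359.5,203.2],[376.75,204.3]],24).round(1))
P,uv=pts(p,np.ones(p["depth"].shape,bool))
m=(P[:,2]>8)&(P[:,2]<14)&(abs(P[:,0]-680)<80)&(abs(P[:,1]-68)<80); 
print(cv2.minAreaRect(P[m][:,:2].astype(np.float32)))
E
```

```text
t 0.9 units xyz [ 1.0409 -0.894   0.3347] spin 0.8114 pos [ 245.1 -682.3  303.9] yaw 0.3448 F [ 0.8  0.2 -0.8] open 85.5 gf 0.0
[[ 596.  -212.9   24. ]
 [ 649.5 -191.1   24. ]
 [ 645.9 -243.2   24. ]]
((679.0978393554688, 66.84561920166016), (157.43154907226562, 157.5601043701172), 89.67394256591797)
```

```bash
python3 -m crank '[{"jaw":0,"x":0.1,"y":-0.09,"z":0.02,"spin":0.2},{"jaw":0,"x":0.2,"y":-0.18,"z":0.05,"spin":0.4},{"jaw":0,"x":0.3,"y":-0.27,"z":0.09,"spin":0.6},{"jaw":0,"x":0.4,"y":-0.36,"z":0.12,"spin":0.8},{"jaw":0,"x":0.49,"y":-0.45,"z":0.16,"spin":0.811},{"jaw":0,"x":0.58,"y":-0.53,"z":0.19,"spin":0.811},{"jaw":0,"x":0.67,"y":-0.61,"z":0.22,"spin":0.811},{"jaw":0,"x":0.76,"y":-0.69,"z":0.25,"spin":0.811},{"jaw":0,"x":0.84,"y":-0.76,"z":0.28,"spin":0.811},{"jaw":0,"x":0.9,"y":-0.8,"z":0.3,"spin":0.811}]'
python3 -c "
from h import *
rel(519,-205.8,120,-0.08)"
```

```text
t: 1.95
position: [476.4, -257.4, 183.6]
eef_rot: [-0.0, 0.999, -0.04, 0.0]
ft_force: [1.3, -1.1, 0.1]
opening: 85.7
grasp_force: 0.0
t 1.95 units xyz [ 0.0959 -0.1371  0.1591] spin 0.0009 pos [ 476.4 -257.4  183.6] yaw -0.0795 F [ 1.3 -1.1  0.1] open 85.7 gf 0.0
```

```bash
python3 -m crank '[{"jaw":0,"x":0.05,"y":-0.07,"z":0.08},{"jaw":0,"x":0.09,"y":-0.13,"z":0.14},{"jaw":0,"x":0.096,"y":-0.137,"z":0.16},{"jaw":0,"x":0.096,"y":-0.137,"z":0.16},{"jaw":0,"x":0.096,"y":-0.137,"z":0.16}]'
python3 - <<'E'
from h import *
rel(519,-205.8,69,-0.08)
for c in("scene","top"):
    p=arm.get_image(c); save(p,c+"1.png")
a=cv2.imread("pics/scene1.png")[210:380,80:260]; cv2.imwrite("pics/s1c.png",cv2.resize(a,None,fx=3.4,fy=3.4,interpolation=2))
E
```

```text
t 1.95 units xyz [ 0.0958 -0.1371  0.2866] spin 0.0009 pos [ 476.4 -257.4  183.6] yaw -0.0795 F [ 1.3 -1.1  0.1] open 85.7 gf 0.0invalid input
```

View pics/s1c.png

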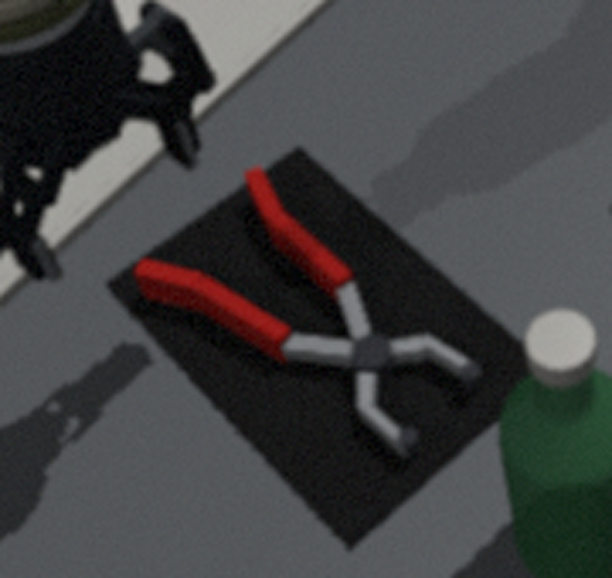

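The picture is from before that move: it was refused because the spin key was missing. The open fingers (crop 180,130 and 40,260) are still up-left of the pliers, which have not moved.

```bash
python3 -m crank '[{"jaw":0,"x":0.05,"y":-0.07,"z":0.08,"spin":0},{"jaw":0,"x":0.09,"y":-0.13,"z":0.14,"spin":0},{"jaw":0,"x":0.096,"y":-0.137,"z":0.16,"spin":0},{"jaw":0,"x":0.096,"y":-0.137,"z":0.16,"spin":0},{"jaw":0,"x":0.096,"y":-0.137,"z":0.16,"spin":0}]'
python3 - <<'E'
from h import *
rel(519,-205.8,69,-0.08)
for c in("scene","top"):
    p=arm.get_image(c); save(p,c+"2.png")
a=cv2.imread("pics/scene2.png")[210:380,80:260]; b=cv2.imread("pics/top2.png")[185:285,325:405]
cv2.imwrite("pics/2c.png",np.hstack([cv2.resize(a,(420,397),interpolation=2),cv2.resize(b,(318,397),interpolation=2)]))
E
```

```text
t: 2.55
position: [517.7, -209.2, 120.3]
eef_rot: [0.0, 0.999, -0.041, -0.0]
ft_force: [0.5, -0.7, 0.3]
opening: 85.3
grasp_force: 0.0
t 2.55 units xyz [ 0.0026 -0.0088  0.1282] spin -0.0021 pos [ 517.7 -209.2  120.3] yaw -0.0811 F [ 0.5 -0.7  0.3] open 85.3 gf 0.0
```

View pics/2c.png

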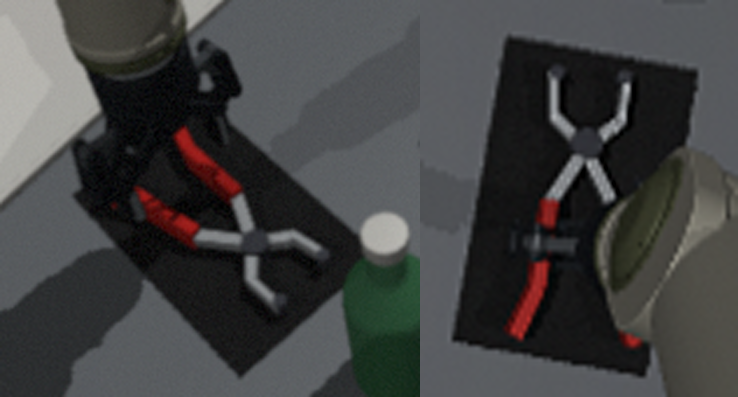

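```bash
python3 -m crank '[{"jaw":0,"x":0.002,"y":-0.005,"z":0.04,"spin":0},{"jaw":0,"x":0.002,"y":-0.007,"z":0.08,"spin":0},{"jaw":0,"x":0.002,"y":-0.007,"z":0.105,"spin":0},{"jaw":0,"x":0.002,"y":-0.007,"z":0.117,"spin":0},{"jaw":0,"x":0.002,"y":-0.007,"z":0.12,"spin":0},{"jaw":0,"x":0.002,"y":-0.007,"z":0.12,"spin":0},{"jaw":0,"x":0.002,"y":-0.007,"z":0.12,"spin":0}]' 20
python3 -m crank '[{"jaw":20,"x":0,"y":0,"z":0,"spin":0},{"jaw":30,"x":0,"y":0,"z":0,"spin":0},{"jaw":40,"x":0,"y":0,"z":0,"spin":0},{"jaw":40,"x":0,"y":0,"z":0,"spin":0},{"jaw":40,"x":0,"y":0,"z":0,"spin":0}]' 20
python3 -c "
from h import *
rel(519,-205.8,72,-0.08)"
```

```text
t: 3.35
position: [519.5, -205.4, 72.4]
eef_rot: [0.0, 0.999, -0.04, 0.0]
ft_force: [-0.3, 0.3, -0.2]
opening: 85.2
grasp_force: 0.0
t: 3.85
position: [519.4, -205.2, 71.9]
eef_rot: [0.0, 0.999, -0.04, -0.0]
ft_force: [0.2, -0.1, -0.2]
opening: 71.7
grasp_force: 0.0
t 3.85 units xyz [-0.0008  0.0016 -0.0003] spin 0.0004 pos [ 519.4 -205.2   71.9] yaw -0.0798 F [ 0.2 -0.1 -0.2] open 71.7 gf 0.0
```

```bash
python3 -m crank '[{"jaw":50,"x":0,"y":0,"z":0,"spin":0},{"jaw":56,"x":0,"y":0,"z":0,"spin":0},{"jaw":60,"x":0,"y":0,"z":0,"spin":0},{"jaw":60,"x":0,"y":0,"z":0,"spin":0},{"jaw":60,"x":0,"y":0,"z":0,"spin":0}]' 20
python3 -m crank '[{"jaw":64,"x":0,"y":0,"z":0,"spin":0},{"jaw":68,"x":0,"y":0,"z":0,"spin":0},{"jaw":68,"x":0,"y":0,"z":0,"spin":0},{"jaw":68,"x":0,"y":0,"z":0,"spin":0}]' 20

```

```text
t: 4.35
position: [519.7, -205.4, 73.2]
eef_rot: [0.0, 0.999, -0.04, 0.001]
ft_force: [-2.1, 0.7, 17.5]
opening: 65.5
grasp_force: 18.4
t: 4.75
position: [519.7, -205.3, 73.2]
eef_rot: [0.0, 0.999, -0.04, 0.001]
ft_force: [-2.6, 0.2, 17.6]
opening: 65.8
grasp_force: 18.7
```

```bash
python3 -m crank '[{"jaw":56,"x":0,"y":0,"z":0,"spin":0},{"jaw":52,"x":0,"y":0,"z":-0.005,"spin":0},{"jaw":52,"x":0,"y":0,"z":-0.012,"spin":0},{"jaw":52,"x":0,"y":0,"z":-0.015,"spin":0},{"jaw":52,"x":0,"y":0,"z":-0.015,"spin":0}]' 20
python3 -m crank '[{"jaw":56,"x":0,"y":0,"z":0,"spin":0},{"jaw":60,"x":0,"y":0,"z":0,"spin":0},{"jaw":64,"x":0,"y":0,"z":0,"spin":0},{"jaw":64,"x":0,"y":0,"z":0,"spin":0}]' 20

```

```text
t: 5.25
position: [519.3, -205.2, 77.9]
eef_rot: [0.0, 0.999, -0.04, -0.0]
ft_force: [0.8, -0.8, -1.8]
opening: 67.9
grasp_force: 1.8
t: 5.65
position: [519.2, -205.2, 77.8]
eef_rot: [-0.0, 0.999, -0.04, -0.0]
ft_force: [0.0, 0.8, -0.8]
opening: 64.2
grasp_force: 8.9
```

```bash
python3 -m crank '[{"jaw":68,"x":0,"y":0,"z":0,"spin":0},{"jaw":72,"x":0,"y":0,"z":0,"spin":0},{"jaw":72,"x":0,"y":0,"z":0,"spin":0},{"jaw":72,"x":0,"y":0,"z":-0.01,"spin":0},{"jaw":72,"x":0,"y":0,"z":-0.03,"spin":0},{"jaw":72,"x":0,"y":0,"z":-0.05,"spin":0},{"jaw":72,"x":0,"y":0,"z":-0.07,"spin":0},{"jaw":72,"x":0,"y":0,"z":-0.08,"spin":0},{"jaw":72,"x":0,"y":0,"z":-0.08,"spin":0}]' 20
python3 - <<'E'
from h import *
rel(519,-205.8,72,-0.08)
for c in("scene","top"):
    p=arm.get_image(c); save(p,c+"3.png")
a=cv2.imread("pics/scene3.png")[210:380,80:260]; b=cv2.imread("pics/top3.png")[185:285,325:405]
cv2.imwrite("pics/3c.png",np.hstack([cv2.resize(a,(420,397),interpolation=2),cv2.resize(b,(318,397),interpolation=2)]))
E
```

```text
t: 6.55
position: [519.7, -205.2, 110.8]
eef_rot: [0.0, 0.999, -0.04, 0.001]
ft_force: [0.3, -0.5, -1.5]
opening: 61.3
grasp_force: 8.9
t 6.55 units xyz [-0.0017  0.0015  0.097 ] spin 0.0005 pos [ 519.7 -205.2  110.8] yaw -0.0797 F [ 0.3 -0.5 -1.5] open 61.3 gf 8.87537541682832
```

View pics/3c.png

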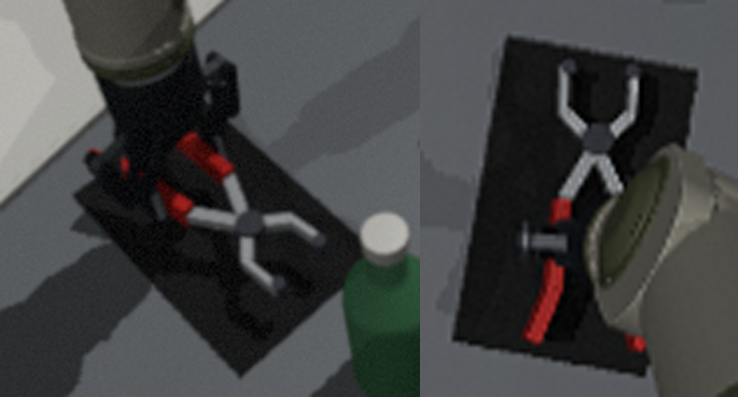

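```bash
python3 -c "
from h import *
rel(458,118.2,157.8,-0.22)"
```

```text
t 6.65 units xyz [-0.2173 -0.7935 -0.1196] spin 0.2679 pos [ 519.4 -205.1  110. ] yaw -0.0797 F [ 0.1  0.8 -2.2] open 61.6 gf 8.881402085535228
```

```bash
python3 -m crank '[{"jaw":72,"x":-0.01,"y":-0.02,"z":-0.05,"spin":0.02},{"jaw":72,"x":-0.03,"y":-0.07,"z":-0.1,"spin":0.05},{"jaw":72,"x":-0.06,"y":-0.15,"z":-0.12,"spin":0.1},{"jaw":72,"x":-0.09,"y":-0.24,"z":-0.12,"spin":0.15},{"jaw":72,"x":-0.12,"y":-0.33,"z":-0.12,"spin":0.2},{"jaw":72,"x":-0.14,"y":-0.42,"z":-0.12,"spin":0.25},{"jaw":72,"x":-0.16,"y":-0.51,"z":-0.12,"spin":0.268},{"jaw":72,"x":-0.18,"y":-0.6,"z":-0.12,"spin":0.268},{"jaw":72,"x":-0.2,"y":-0.67,"z":-0.12,"spin":0.268},{"jaw":72,"x":-0.21,"y":-0.7,"z":-0.12,"spin":0.268}]'
python3 -c "
from h import *
rel(458,118.2,157.8,-0.22)"
```

```text
t: 7.65
position: [457.3, 83.4, 157.5]
eef_rot: [-0.0, 0.994, -0.108, -0.0]
ft_force: [-0.4, -0.4, -0.9]
opening: 61.6
grasp_force: 8.9
t 7.65 units xyz [-0.0169 -0.0852 -0.0007] spin 0.007 pos [457.3  83.4 157.5] yaw -0.2163 F [-0.4 -0.4 -0.9] open 61.6 gf 8.877153808716685
```

```bash
python3 -m crank '[{"jaw":72,"x":-0.009,"y":-0.04,"z":0,"spin":0},{"jaw":72,"x":-0.015,"y":-0.07,"z":0,"spin":0},{"jaw":72,"x":-0.019,"y":-0.085,"z":0,"spin":0},{"jaw":72,"x":-0.019,"y":-0.09,"z":0,"spin":0},{"jaw":72,"x":-0.019,"y":-0.09,"z":0,"spin":0},{"jaw":72,"x":-0.019,"y":-0.09,"z":0,"spin":0}]'
python3 - <<'E'
from h import *
rel(458,118.2,157.8,-0.22)
for c in("scene","top"):
    p=arm.get_image(c); save(p,c+"4.png")
a=cv2.imread("pics/scene4.png")[140:250,220:350]; b=cv2.imread("pics/top4.png")[160:260,230:320]
cv2.imwrite("pics/4c.png",np.hstack([cv2.resize(a,(450,381),interpolation=2),cv2.resize(b,(343,381),interpolation=2)]))
E
```

```text
t: 8.25
position: [458.5, 116.6, 157.8]
eef_rot: [0.0, 0.994, -0.11, -0.0]
ft_force: [-0.1, 0.1, -1.5]
opening: 61.6
grasp_force: 8.9
t 8.25 units xyz [-0.002  -0.0036  0.0001] spin -0.0024 pos [458.5 116.6 157.8] yaw -0.2213 F [-0.1  0.1 -1.5] open 61.6 gf 8.879262239788659
```

View pics/4c.png

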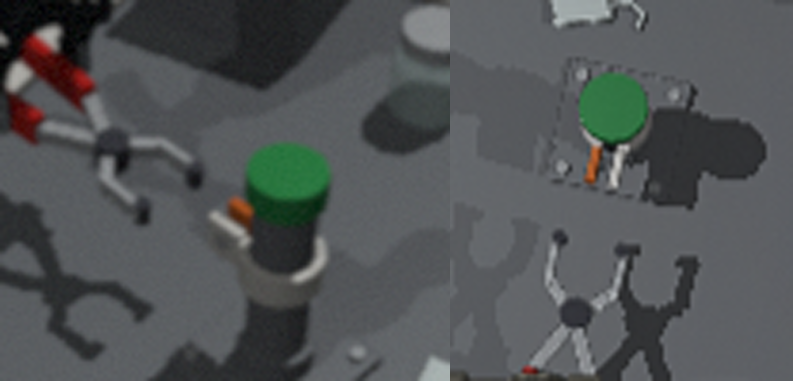

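```bash
cat >> h.py <<'E'
def proj(p,X):
    c=(np.asarray(X,float)-np.array(p["origin"]))@camR(p)
    K=np.array([[p["fx"],0,p["cx"]],[0,p["fy"],p["cy"]],[0,0,1.]])
    q=np.stack([c[:,0],-c[:,1],-c[:,2]],1)
    return cv2.projectPoints(q,np.zeros(3),np.zeros(3),K,np.array(p["distortion"],float))[0][:,0]
def rect(p,o,yaw,z,A,L,s=.25):
    "orthophoto at height z: rows = along (far at top), cols = lateral (left +)"
    a=np.arange(A[1],A[0],-s); l=np.arange(L[1],L[0],-s); aa,ll=np.meshgrid(a,l,indexing="ij")
    c,n=np.cos(yaw),np.sin(yaw)
    X=np.stack([o[0]+aa*c-ll*n,o[1]+aa*n+ll*c,np.full(aa.shape,float(z))],-1).reshape(-1,3)
    uv=proj(p,X).reshape(aa.shape+(2,)).astype(np.float32)
    return cv2.remap(p["image"],uv,None,cv2.INTER_LINEAR)
E
python3 - <<'E'
from h import *
O=(679.5,68.7)
out=[]
for c in("top","scene"):
    p=arm.get_image(c)
    r=rect(p,O,-.22,109,(-125,5),(-50,50)); 
    for lat in range(-40,50,10): cv2.putText(r,str(lat),(int((50-lat)*4)-8,516),0,.35,(255,255,0),1); cv2.line(r,(int((50-lat)*4),500),(int((50-lat)*4),505),(255,255,0),1)
    for al in range(-120,5,10): cv2.putText(r,str(al),(2,int((5-al)*4)),0,.35,(255,255,0),1)
    out.append(r)
cv2.imwrite("pics/5r.png",np.hstack(out)[...,::-1])
E
```

```text
(no output)
```

View pics/5r.png

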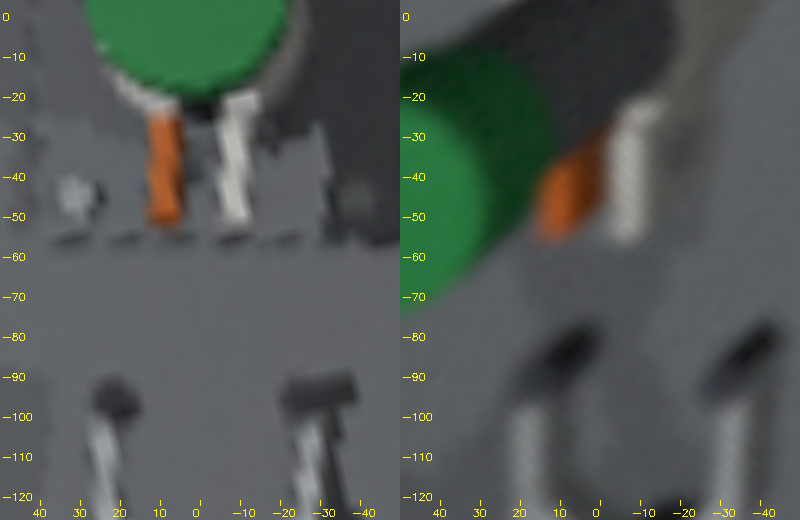

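The orthophotos put the ears at lateral +12.5 and -12, and the noses at about +21 and -26, 95 mm from the pipe axis. So the tool needs to go 2.5 mm left and 54 mm forward.

```bash
python3 -m crank '[{"jaw":68,"x":0.0,"y":-0.006,"z":0,"spin":0},{"jaw":66,"x":0.02,"y":-0.006,"z":0,"spin":0},{"jaw":66,"x":0.045,"y":-0.006,"z":0,"spin":0},{"jaw":66,"x":0.07,"y":-0.006,"z":0,"spin":0},{"jaw":66,"x":0.095,"y":-0.006,"z":0,"spin":0},{"jaw":66,"x":0.115,"y":-0.006,"z":0,"spin":0},{"jaw":66,"x":0.13,"y":-0.006,"z":0,"spin":0},{"jaw":66,"x":0.135,"y":-0.006,"z":0,"spin":0},{"jaw":66,"x":0.135,"y":-0.006,"z":0,"spin":0},{"jaw":66,"x":0.135,"y":-0.006,"z":0,"spin":0}]'
python3 - <<'E'
from h import *
rel(458,118.2,157.8,-0.22)
O=(679.5,68.7)
out=[]
for c in("top","scene"):
    p=arm.get_image(c)
    r=rect(p,O,-.22,109,(-110,5),(-50,50)); 
    for lat in range(-40,50,10): cv2.putText(r,str(lat),(int((50-lat)*4)-8,456),0,.35,(255,255,0),1); cv2.line(r,(int((50-lat)*4),440),(int((50-lat)*4),445),(255,255,0),1)
    for al in range(-110,5,10): cv2.putText(r,str(al),(2,int((5-al)*4)),0,.35,(255,255,0),1)
    out.append(r)
cv2.imwrite("pics/6r.png",np.hstack(out)[...,::-1])
E
```

```text
t: 9.45
position: [511.2, 108.0, 157.8]
eef_rot: [0.0, 0.994, -0.11, -0.0]
ft_force: [-0.1, -0.1, -1.4]
opening: 63.2
grasp_force: 8.8
t 9.45 units xyz [-1.354e-01  4.200e-03  1.000e-04] spin 0.0 pos [511.2 108.  157.8] yaw -0.22 F [-0.1 -0.1 -1.4] open 63.2 gf 8.814862752333283
```

View pics/6r.png

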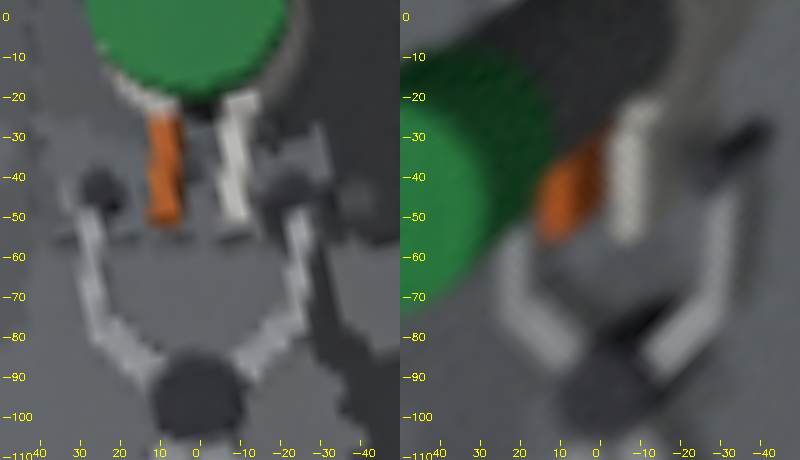

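```bash
python3 -m crank '[{"jaw":72,"x":0,"y":0,"z":0,"spin":0},{"jaw":78,"x":0,"y":0,"z":-0.001,"spin":0},{"jaw":84,"x":0,"y":0,"z":-0.002,"spin":0},{"jaw":90,"x":0,"y":0,"z":-0.003,"spin":0},{"jaw":96,"x":0,"y":0,"z":-0.005,"spin":0},{"jaw":102,"x":0,"y":0,"z":-0.006,"spin":0},{"jaw":108,"x":0,"y":0,"z":-0.008,"spin":0},{"jaw":108,"x":0,"y":0,"z":-0.008,"spin":0},{"jaw":108,"x":0,"y":0,"z":-0.008,"spin":0}]' 20
python3 -m crank '[{"jaw":111,"x":0,"y":0,"z":0,"spin":0},{"jaw":114,"x":0,"y":0,"z":0,"spin":0},{"jaw":114,"x":0,"y":0,"z":0,"spin":0},{"jaw":114,"x":0,"y":0,"z":0,"spin":0}]' 20
python3 -c "
from h import *
s=arm.sense();print(s['ft_force'],s['wrist_torque'])
p=arm.get_image('top')
P,uv=pts(p,hsv(p)[...,1]<300)
cv2.imwrite('pics/7r.png',rect(p,(679.5,68.7),-.22,109,(-110,5),(-50,50))[...,::-1])
"
```

```text
t: 10.45
position: [511.6, 108.0, 161.1]
eef_rot: [-0.0, 0.994, -0.11, 0.0]
ft_force: [0.2, 0.3, -2.4]
opening: 49.7
grasp_force: 11.6
t: 10.85
position: [511.5, 107.8, 161.0]
eef_rot: [0.0, 0.994, -0.11, -0.0]
ft_force: [-0.3, -0.4, -1.6]
opening: 47.9
grasp_force: 12.3
[-0.33017927 -0.40021854 -1.56557221] [-0.16195681  0.17291201 -0.1110163 ]
```

View pics/7r.png

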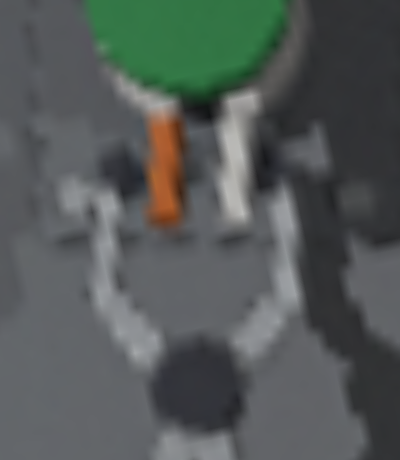

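```bash
python3 -m crank '[{"jaw":114,"x":-0.004,"y":0.002,"z":0,"spin":0},{"jaw":118,"x":-0.004,"y":0.002,"z":0,"spin":0},{"jaw":122,"x":-0.004,"y":0.002,"z":0,"spin":0},{"jaw":122,"x":-0.004,"y":0.002,"z":0,"spin":0},{"jaw":122,"x":-0.004,"y":0.002,"z":0,"spin":0}]' 20
python3 -m crank '[{"jaw":124,"x":0,"y":0,"z":0,"spin":0},{"jaw":126,"x":0,"y":0,"z":0,"spin":0},{"jaw":126,"x":0,"y":0,"z":0,"spin":0},{"jaw":126,"x":0,"y":0,"z":0,"spin":0}]' 20
python3 -m crank '[{"jaw":128,"x":0,"y":0,"z":0,"spin":0},{"jaw":130,"x":0,"y":0,"z":0,"spin":0},{"jaw":130,"x":0,"y":0,"z":0,"spin":0},{"jaw":130,"x":0,"y":0,"z":0,"spin":0}]' 20
```

```text
t: 11.4
position: [509.7, 107.4, 161.0]
eef_rot: [0.0, 0.994, -0.11, -0.0]
ft_force: [-1.5, -0.5, -0.7]
opening: 45.1
grasp_force: 12.8
t: 11.8
position: [509.6, 107.4, 161.0]
eef_rot: [0.0, 0.994, -0.11, -0.0]
ft_force: [-2.1, -1.9, -1.4]
opening: 43.3
grasp_force: 17.5
t: 12.2
position: [509.5, 107.5, 161.0]
eef_rot: [0.0, 0.994, -0.11, -0.0]
ft_force: [-4.1, -2.8, -1.9]
opening: 42.9
grasp_force: 20.8
```

```bash
python3 -m crank '[{"jaw":130,"x":0,"y":0.001,"z":0,"spin":0},{"jaw":131,"x":0,"y":0.001,"z":0,"spin":0},{"jaw":132,"x":0,"y":0.001,"z":0,"spin":0},{"jaw":132,"x":0,"y":0.001,"z":0,"spin":0}]' 24
python3 -m crank '[{"jaw":133,"x":0,"y":0.001,"z":0,"spin":0},{"jaw":134,"x":0,"y":0.001,"z":0,"spin":0},{"jaw":134,"x":0,"y":0.001,"z":0,"spin":0}]' 24
```

```text
t: 12.6
position: [509.4, 107.3, 161.0]
eef_rot: [0.0, 0.994, -0.11, -0.0]
ft_force: [-4.8, -0.7, -1.2]
opening: 42.5
grasp_force: 24.6
t: 12.9
position: [509.3, 107.1, 161.0]
eef_rot: [-0.0, 0.994, -0.11, -0.0]
ft_force: [-5.3, 0.6, -1.0]
opening: 42.9
grasp_force: 24.6
```

```bash
python3 -m crank '[{"jaw":134,"x":0,"y":0,"z":0,"spin":0},{"jaw":134,"x":0,"y":0,"z":0,"spin":0},{"jaw":134,"x":0,"y":0,"z":0,"spin":0}]' 26
python3 -m crank '[{"jaw":135,"x":0,"y":0,"z":0,"spin":0},{"jaw":136,"x":0,"y":0,"z":0,"spin":0},{"jaw":136,"x":0,"y":0,"z":0,"spin":0}]' 27
```

```text
t: 13.2
position: [508.9, 106.8, 160.9]
eef_rot: [0.0, 0.994, -0.11, -0.001]
ft_force: [-6.5, -1.5, -0.1]
opening: 41.0
grasp_force: 21.1
t: 13.5
position: [508.8, 106.6, 160.8]
eef_rot: [0.0, 0.994, -0.11, -0.001]
ft_force: [-6.0, -1.3, -0.4]
opening: 40.4
grasp_force: 19.4
```

```bash
python3 -m crank '[{"jaw":137,"x":-0.001,"y":0.001,"z":0,"spin":0},{"jaw":138,"x":-0.002,"y":0.001,"z":0,"spin":0},{"jaw":138,"x":-0.002,"y":0.001,"z":0,"spin":0}]' 26
python3 -m crank '[{"jaw":139,"x":0,"y":0.001,"z":0,"spin":0},{"jaw":140,"x":0,"y":0.001,"z":0,"spin":0},{"jaw":140,"x":0,"y":0.001,"z":0,"spin":0}]' 26
```

```text
t: 13.8
position: [508.5, 106.4, 161.0]
eef_rot: [0.0, 0.994, -0.11, -0.0]
ft_force: [-5.5, -1.7, -0.5]
opening: 39.4
grasp_force: 16.8
t: 14.1
position: [509.2, 106.0, 161.1]
eef_rot: [-0.0, 0.994, -0.11, 0.0]
ft_force: [-0.7, -2.3, -2.3]
opening: 38.4
grasp_force: 13.3
```

```bash
python3 -m crank '[{"jaw":141,"x":0,"y":0.001,"z":0,"spin":0},{"jaw":142,"x":0,"y":0.001,"z":0,"spin":0},{"jaw":142,"x":0,"y":0.001,"z":0,"spin":0}]' 25
```

```text
t: 14.4
position: [509.2, 105.8, 161.2]
eef_rot: [-0.0, 0.994, -0.11, 0.0]
ft_force: [-1.5, -1.4, -1.0]
opening: 38.0
grasp_force: 13.3
```

```bash
python3 -c "
from h import *
out=[]
for c in('top','scene'):
    p=arm.get_image(c); out.append(rect(p,(679.5,68.7),-.22,109,(-110,5),(-50,50)))
cv2.imwrite('pics/8r.png',np.hstack(out)[...,::-1])
"
```

```text
(no output)
```

View pics/8r.png

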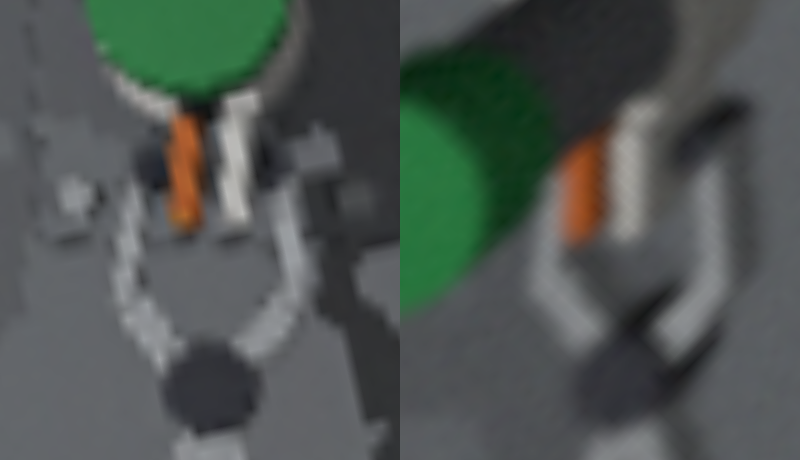

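The orange ear has moved 4.75 mm (columns 150–182 to 168–202) and the grip is down to the spring alone, so the clip has snapped shut. Now I ease off.

```bash
python3 -m crank '[{"jaw":134,"x":0,"y":0,"z":0,"spin":0},{"jaw":126,"x":0,"y":0,"z":0,"spin":0},{"jaw":118,"x":0,"y":0,"z":0.001,"spin":0},{"jaw":110,"x":0,"y":0,"z":0.002,"spin":0},{"jaw":102,"x":0,"y":0,"z":0.003,"spin":0},{"jaw":94,"x":0,"y":0,"z":0.005,"spin":0},{"jaw":86,"x":0,"y":0,"z":0.006,"spin":0},{"jaw":78,"x":0,"y":0,"z":0.008,"spin":0},{"jaw":72,"x":0,"y":0,"z":0.008,"spin":0},{"jaw":72,"x":0,"y":0,"z":0.008,"spin":0}]' 20
python3 -m crank '[{"jaw":70,"x":-0.01,"y":0,"z":0,"spin":0},{"jaw":70,"x":-0.03,"y":0,"z":0,"spin":0},{"jaw":70,"x":-0.06,"y":0,"z":0,"spin":0},{"jaw":70,"x":-0.09,"y":0,"z":0,"spin":0},{"jaw":70,"x":-0.12,"y":0,"z":0,"spin":0},{"jaw":70,"x":-0.14,"y":0,"z":0,"spin":0},{"jaw":70,"x":-0.14,"y":0,"z":0,"spin":0},{"jaw":70,"x":-0.14,"y":0,"z":0,"spin":0}]' 20
python3 -c "
from h import *
rel(519.3,-205.2,130,-0.08)
for c in('top','scene'):
    p=arm.get_image(c); cv2.imwrite('pics/9%s.png'%c,rect(p,(679.5,68.7),-.22,109,(-140,5),(-50,50))[...,::-1])
    H=hsv(p); P,uv=pts(p,(H[...,0]>3)&(H[...,0]<20)&(H[...,1]>130)); k=(P[:,2]>70)&(P[:,0]>600); print(P[k].mean(0))
"
```

```text
t: 15.5
position: [508.7, 105.7, 157.8]
eef_rot: [0.0, 0.994, -0.11, -0.0]
ft_force: [-0.5, -0.1, -3.0]
opening: 61.3
grasp_force: 8.9
t: 16.3
position: [454.3, 118.1, 158.0]
eef_rot: [-0.0, 0.994, -0.11, 0.0]
ft_force: [0.5, -0.1, -1.0]
opening: 61.8
grasp_force: 8.8
t 16.3 units xyz [0.3349 0.7535 0.07  ] spin -0.2671 pos [454.3 118.1 158. ] yaw -0.2199 F [ 0.5 -0.1 -1. ] open 61.8 gf 8.84515117504634
[643.19276358  80.29703452 110.69793521]
[641.90849188  78.62103478 112.27855928]
```

```bash
python3 -m crank '[{"jaw":70,"x":0.02,"y":0.04,"z":0,"spin":0},{"jaw":70,"x":0.05,"y":0.11,"z":0,"spin":-0.03},{"jaw":70,"x":0.09,"y":0.2,"z":0,"spin":-0.08},{"jaw":70,"x":0.13,"y":0.29,"z":0,"spin":-0.13},{"jaw":70,"x":0.17,"y":0.38,"z":0,"spin":-0.18},{"jaw":70,"x":0.21,"y":0.47,"z":0,"spin":-0.23},{"jaw":70,"x":0.24,"y":0.55,"z":0,"spin":-0.267},{"jaw":70,"x":0.27,"y":0.62,"z":0,"spin":-0.267},{"jaw":70,"x":0.3,"y":0.69,"z":0,"spin":-0.267},{"jaw":70,"x":0.32,"y":0.73,"z":0.02,"spin":-0.267}]' 20
python3 -c "
from h import *
rel(517,-205.2,115,-0.08)"
```

```text
t: 17.4
position: [515.8, -198.5, 150.4]
eef_rot: [0.001, 0.999, -0.042, 0.001]
ft_force: [0.2, -0.2, -1.9]
opening: 61.8
grasp_force: 8.8
t 17.4 units xyz [0.0042 0.0163 0.0886] spin -0.0068 pos [ 515.8 -198.5  150.4] yaw -0.0835 F [ 0.2 -0.2 -1.9] open 61.8 gf 8.84464196045883
```

```bash
python3 -m crank '[{"jaw":70,"x":0.006,"y":0.008,"z":0.02,"spin":0},{"jaw":70,"x":0.009,"y":0.014,"z":0.05,"spin":0},{"jaw":70,"x":0.009,"y":0.014,"z":0.08,"spin":0},{"jaw":70,"x":0.009,"y":0.014,"z":0.098,"spin":0},{"jaw":72,"x":0.009,"y":0.014,"z":0.1,"spin":0},{"jaw":72,"x":0.009,"y":0.014,"z":0.1,"spin":0},{"jaw":72,"x":0.009,"y":0.014,"z":0.1,"spin":0}]' 20
python3 - <<'E'
from h import *
rel(517,-205.2,78,-0.08)
o=[]
for c in("top","scene"):
    p=arm.get_image(c); old=dict(p); old["image"]=cv2.imread("pics/%s3.png"%c)[...,::-1].copy()
    for q in(old,p): o.append(rect(q,(595,-212),-.08,60,(-80,75),(-45,55),.4))
cv2.imwrite("pics/10.png",cv2.resize(np.hstack(o)[...,::-1],(800,310)))
E
```

```text
t: 18.1
position: [518.4, -200.5, 110.1]
eef_rot: [0.0, 0.999, -0.04, 0.0]
ft_force: [-0.2, -0.3, -1.8]
opening: 61.5
grasp_force: 8.9
t 18.1 units xyz [-0.0027  0.012   0.0803] spin 0.0003 pos [ 518.4 -200.5  110.1] yaw -0.0798 F [-0.2 -0.3 -1.8] open 61.5 gf 8.864498870680109
```

View pics/10.png

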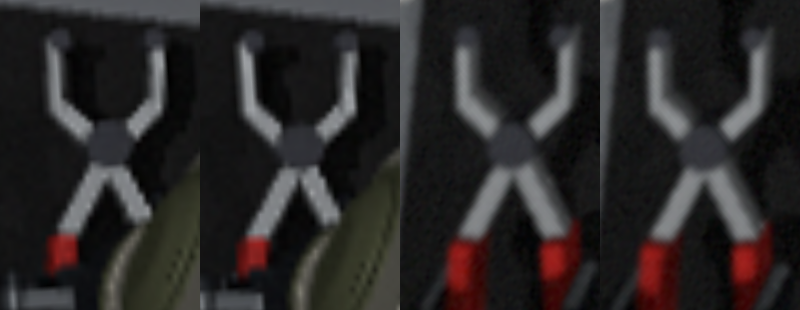

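```bash
python3 -m crank '[{"jaw":72,"x":0.002,"y":0.006,"z":0.01,"spin":0},{"jaw":72,"x":0.002,"y":0.011,"z":0.03,"spin":0},{"jaw":72,"x":0.002,"y":0.012,"z":0.05,"spin":0},{"jaw":72,"x":0.002,"y":0.012,"z":0.065,"spin":0},{"jaw":70,"x":0.002,"y":0.012,"z":0.073,"spin":0},{"jaw":68,"x":0.002,"y":0.012,"z":0.075,"spin":0},{"jaw":68,"x":0.002,"y":0.012,"z":0.075,"spin":0},{"jaw":68,"x":0.002,"y":0.012,"z":0.075,"spin":0}]' 20
python3 -m crank '[{"jaw":68,"x":0,"y":0,"z":0.001,"spin":0},{"jaw":68,"x":0,"y":0,"z":0.003,"spin":0},{"jaw":68,"x":0,"y":0,"z":0.004,"spin":0},{"jaw":68,"x":0,"y":0,"z":0.004,"spin":0}]' 20
```

```text
t: 19.0
position: [518.8, -205.6, 80.0]
eef_rot: [0.0, 0.999, -0.04, 0.0]
ft_force: [0.1, 0.0, -1.3]
opening: 62.5
grasp_force: 8.8
t: 19.4
position: [518.7, -205.7, 78.3]
eef_rot: [0.0, 0.999, -0.04, 0.0]
ft_force: [0.2, 0.4, -1.4]
opening: 62.7
grasp_force: 8.9
```

```bash
python3 -m crank '[{"jaw":68,"x":0,"y":0,"z":0.001,"spin":0},{"jaw":68,"x":0,"y":0,"z":0.002,"spin":0},{"jaw":68,"x":0,"y":0,"z":0.002,"spin":0},{"jaw":68,"x":0,"y":0,"z":0.002,"spin":0}]' 20
python3 -m crank '[{"jaw":68,"x":0,"y":0,"z":0.001,"spin":0},{"jaw":68,"x":0,"y":0,"z":0.002,"spin":0},{"jaw":68,"x":0,"y":0,"z":0.002,"spin":0},{"jaw":68,"x":0,"y":0,"z":0.002,"spin":0}]' 20
```

```text
t: 19.8
position: [518.7, -205.6, 77.5]
eef_rot: [-0.0, 0.999, -0.04, -0.0]
ft_force: [-1.3, 0.0, -0.5]
opening: 62.6
grasp_force: 9.0
t: 20.2
position: [518.6, -205.7, 76.6]
eef_rot: [-0.0, 0.999, -0.04, -0.0]
ft_force: [-0.8, 0.8, -1.0]
opening: 62.5
grasp_force: 9.0
```

```bash
python3 -m crank '[{"jaw":68,"x":0,"y":0,"z":0.001,"spin":0},{"jaw":68,"x":0,"y":0,"z":0.002,"spin":0},{"jaw":68,"x":0,"y":0,"z":0.002,"spin":0},{"jaw":68,"x":0,"y":0,"z":0.002,"spin":0}]' 20
python3 -c "
from h import *
f=[]
for i in range(4): arm.get_image('top'); f.append(arm.sense()['ft_force'])
print(np.mean(f,0))
p=arm.get_image('scene');P,uv=pts(p,np.ones((420,560),bool));H=hsv(p)
h,s,v=[H[...,i][uv[:,1],uv[:,0]] for i in range(3)]
k=(v>110)&(s<70)&(P[:,0]>600)&(P[:,0]<645)&(P[:,1]<-170)&(P[:,1]>-260);print('jaw z',k.sum(),np.median(P[k,2]),np.percentile(P[k,2],80))
o=dict(p)
"
```

```text
t: 20.6
position: [518.7, -205.7, 75.8]
eef_rot: [0.0, 0.999, -0.04, -0.0]
ft_force: [-0.6, -0.3, -0.7]
opening: 62.5
grasp_force: 9.0
[-1.16757501 -0.07689009 -0.38935434]
jaw z 141 25.672807318511218 26.802632453462365
```

```bash
python3 -m crank '[{"jaw":67,"x":0,"y":0,"z":0.001,"spin":0},{"jaw":65,"x":0,"y":0,"z":0.002,"spin":0},{"jaw":63,"x":0,"y":0,"z":0.002,"spin":0},{"jaw":61,"x":0,"y":0,"z":0.002,"spin":0},{"jaw":59,"x":0,"y":0,"z":0.002,"spin":0},{"jaw":59,"x":0,"y":0,"z":0.002,"spin":0}]' 20
python3 -m crank '[{"jaw":57,"x":0,"y":0,"z":0,"spin":0},{"jaw":54,"x":0,"y":0,"z":0,"spin":0},{"jaw":50,"x":0,"y":0,"z":0,"spin":0},{"jaw":40,"x":0,"y":0,"z":0,"spin":0},{"jaw":20,"x":0,"y":0,"z":0,"spin":0},{"jaw":0,"x":0,"y":0,"z":0,"spin":0},{"jaw":0,"x":0,"y":0,"z":0,"spin":0},{"jaw":0,"x":0,"y":0,"z":0,"spin":0},{"jaw":0,"x":0,"y":0,"z":0,"spin":0}]' 20
```

```text
t: 21.45
position: [518.9, -205.7, 75.1]
eef_rot: [0.0, 0.999, -0.04, 0.0]
ft_force: [1.6, 0.4, -1.2]
opening: 65.6
grasp_force: 8.7
t: 22.35
position: [518.7, -205.6, 75.0]
eef_rot: [0.0, 0.999, -0.04, -0.0]
ft_force: [0.2, 0.5, 0.9]
opening: 85.3
grasp_force: 0.0
```

Released. I go straight up, slowly at first, then check.

```bash
python3 -m crank '[{"jaw":0,"x":0,"y":0,"z":-0.01,"spin":0},{"jaw":0,"x":0,"y":0,"z":-0.04,"spin":0},{"jaw":0,"x":0,"y":0,"z":-0.08,"spin":0},{"jaw":0,"x":0,"y":0,"z":-0.13,"spin":0},{"jaw":0,"x":0,"y":0,"z":-0.18,"spin":0},{"jaw":0,"x":-0.05,"y":0.06,"z":-0.25,"spin":0},{"jaw":0,"x":-0.09,"y":0.15,"z":-0.3,"spin":0},{"jaw":0,"x":-0.09,"y":0.25,"z":-0.32,"spin":0},{"jaw":0,"x":-0.09,"y":0.28,"z":-0.32,"spin":0},{"jaw":0,"x":-0.09,"y":0.28,"z":-0.32,"spin":0}]' 20
python3 - <<'E'
from h import *
for i in range(4): p=arm.get_image("top")
print(arm.sense()["t"],arm.sense()["ft_force"],arm.sense()["dq"].round(3))
for c in("top","scene"):
    p=arm.get_image(c); save(p,c+"11.png"); P,uv=pts(p,np.ones((420,560),bool)); H=hsv(p); h,s,v=[H[...,i][uv[:,1],uv[:,0]] for i in range(3)]
    r=((h<8)|(h>172))&(s>130)&(v>50)&(P[:,1]<-100)&(P[:,2]>12); k=(v>110)&(s<70)&(P[:,0]>600)&(P[:,0]<645)&(P[:,1]<-170)&(P[:,1]>-260)
    print(c,"red",P[r].min(0),P[r].max(0),"jaw z",np.median(P[k,2])); o=(h>3)&(h<20)&(s>130)&(P[:,2]>70)&(P[:,0]>600); print(P[o].mean(0))
a=cv2.imread("pics/scene11.png")[120:400,90:370]; b=cv2.imread("pics/top11.png")[140:300,240:420]
cv2.imwrite("pics/11.png",np.hstack([cv2.resize(a,(420,420)),cv2.resize(b,(378,420),interpolation=2)]))
E
```

```text
t: 23.35
position: [473.3, -316.5, 204.1]
eef_rot: [0.001, 0.999, -0.042, 0.001]
ft_force: [-0.4, -0.1, -0.2]
opening: 85.2
grasp_force: 0.0
23.55 [ 0.01056935  0.37067674 -0.78490028] [-0.004  0.004  0.002 -0.002  0.002 -0.     0.002]
top red [ 442.7366656  -248.29358434   12.09798202] [ 553.34677839 -151.48360639   41.61985701] jaw z 26.46741921265425
[643.03851424  80.19324856 110.57996157]
scene red [ 441.3970786  -252.56053735   12.02553128] [ 553.14746267 -153.56698951   37.8133469 ] jaw z 25.80977198473215
[641.61867703  79.06529094 112.14932853]
```

View pics/11.png

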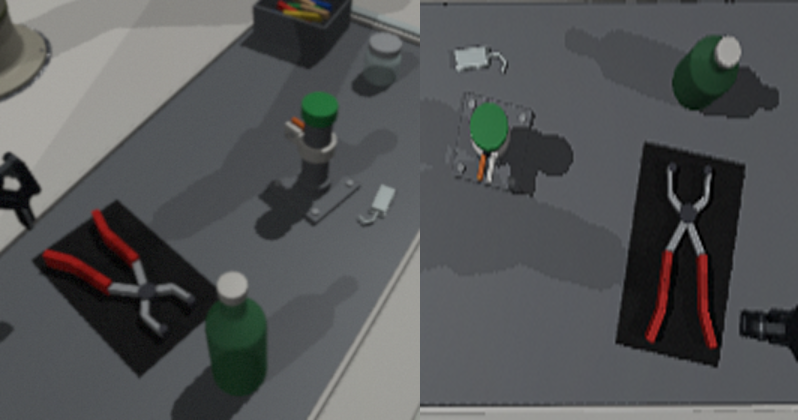

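The pliers lie flat on the mat where they started (pivot at about crop 148,290), the orange ear is closed, and the bystanders are in place.

```bash
python3 -c "
from cell import arm
print(arm.hand_in())"
```

```text
the job is handed in; nothing more can be done
None
```

The clip's orange ear is snapped shut, the pliers are lying flat on the black mat again and released, the other things on the tray look undisturbed in the last pictures, and the job was handed in at about 24 s of the 61 s allowed; no verdict came back.

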